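# Close the amber cover of the gel viewer and switch it on

### The arm

A 7-joint arm with a two-finger parallel gripper is mounted at the origin on the work surface. World frame = base frame: x ahead of the robot, y to its left, z up, the work surface at z = 0. Lengths are in mm, angles in rad, forces in N, time in s.
With the tool pointing down it reaches from about 400 to 875 mm from the base axis. Payload 6.5 kg.
Tool frame: the origin (TCP) lies between the finger pads; the fingertips stand ahead of it and the grasp point (between the pads) lies 2 mm behind it (tips_ahead is the z of the fingertips in the tool frame, in mm); z points along the fingers, y is the line along which they close (so a half turn about z gives the same grasp; the last joint's range is limited). The gripper opens to 85 mm and grips with 20 to 120 N. Pads are 22 mm wide; open, the fingers measure 114 mm over their backs; the gripper's body (76 mm by 85 mm) begins 54 mm behind the grasp point. The pads swing forward as they close: fully open they stand 13 mm farther back than shut.
Start: joints at [-1.26, 0.536, -0.004, 1.538, 0.003, 1.067, -0.071], TCP at [239.16, 604.395, 248.29] pointing down, gripper open.
Joint ranges: [-2.7, 2.7], [-0.37, 2.16], [-1.27, 1.26], [0.24, 2.4], [-1.31, 4.45], [0.19, 1.91], [-2.76, 2.76]. Speed limits (rad/s): [2.39, 2.39, 3.14, 3.14, 3.14, 3.14, 3.14].

### API

Orientations are given as a rotation vector (axis times angle).
In Python, from cell import get_state, get_image, calibration, sign_off, tips_ahead gives the robot as it stands. The module is installed in compiled form; this text tells all that it offers.
- The arm moves only by the shell command python3 -m creep 'ROWS'. ROWS is JSON, a list of rows, each a list of 5 numbers: the closure, from -1 (fully open) to 1 (shut), then the shift along the world's x, y, z in m, then the turn about the world's z in degrees. A call has 1 to 8 rows; each row is the pose to reach, as a shift and turn from the pose commanded when the call began; what a row does not reach only later rows make up. A row lasts 1/12 s, in which the tool goes at most 41.7 mm and 7.16 degrees, less where a joint would pass 70% of its speed; a pose out of reach is approached as far as the arm can. A call with a gripper value outside its range is refused whole. The fingers move at their own pace and stop on an object; the grip force is fixed at half the most. Time passes only in rows, so rows that repeat a pose let the fingers close. It gives the time, the measured TCP pose, the force, the opening and the grip force at its end, in the units of the state.
- get_state(): the state, without advancing time (a new reading comes with each control period).
- get_image(name): name is "side" or "top" or "wrist"; returns (picture, depth): 384x512x3 uint8, blue, green, red; 384x512 float32, mm along the optical axis (not along the pixel's ray), 0 where there is no reading.
- calibration(name): a dict with "vfov" (degrees; the focal length in pixels is half the picture's height over the tangent of half this angle, whatever the lens; pixels are square), "cx", "cy" (the principal point, pixels), "camera_from_world" (4x4, takes a point from world to camera coordinates); the wrist camera has in their place "tool_from_camera" (4x4, takes a point from camera to tool coordinates, whose origin is the TCP and whose axes are the flange's). Camera axes: x right, y down, z forward; pixel columns grow to the right and rows downward; lengths in mm; the calibration is good to about 2 mm. A picture is of the moment at which its call begins: read the wrist's pose just before it. calibration takes no time and is no camera call.
- sign_off(): hands the job in; it is judged then, once.
The state is a dict: "time_s": time; "qpos": joint angles; "qd": joint speeds; "joint_torque": joint torques, N m; "position": TCP position; "tcp_rot": TCP orientation; "contact_force": force on the tool from outside, world axes, zero at the start; "wrist_torque": the same for the moment, N m; "width": finger opening in mm; "gripper_force": force on a finger pad.
Only numpy, scipy, OpenCV 4.12 (cv2) and the standard library are available. Lean on these libraries where they do the work, as an engineer would, in place of code of your own. Each camera call takes 0.05 s, during which the arm holds its last target. There are 200 camera calls.

### The job

The blue-light gel viewer stands open with a gel tray on its glass. Lower the amber cover gently until it is fully shut over the tray (bring it all the way down, do not let it drop or slam), and only then press the green button fully down to switch the light on. Let go of everything, and leave the tray and the things around the viewer where they are.

Things in the scene. Friction and masses are not known exactly. Their poses are not given: they have to be found in the camera images.
- viewer: White box-shaped blue-light viewer, fixed to the bench, 70 mm high. Origin on the bench under the centre of its glowing blue glass; x points to the hinge side, -x to where the handle comes down, z up. The box spans x -85 to 85 and y -195 to 105 mm. The glass is at z = 70 mm; a grey control strip with the button lies at y = -150 mm.
- cover (a joint): Hinge angle of the cover in rad: 0 is fully shut, growing as it opens, stop at 1.8. Starts standing up at 1.2 to 1.6; it stands by itself when nearly upright, but falls shut once it is tipped below about 1.0.
- cover_handle (a point): Middle of the cover's handle: aluminium bar, 12 mm thick, 120 mm long, parallel to the hinge, held 35 mm beyond the cover's free edge by two 10 mm wide posts 110 mm apart (100 mm of bar is free between them). In the cover's frame 185 mm from the hinge toward -x and 12 mm above it: shut, it is at viewer x = -110, y = 0, z = 83 mm; upright, it is the highest part, about 255 mm up.
- cover_hinge (a point): Point on the hinge axis, mid-width: viewer x = 75, y = 0, z = 71 mm; the axis runs along the viewer's y. The cover is an amber clear panel in a black frame, 150 mm deep, 190 mm wide, 24 mm high, 0.25 kg. Shut, its top is 95 mm above the bench.
- run_top (a point): Centre of the top face of the round green push button, 36 mm across, in a black housing on the control strip at viewer x = -30, y = -150 mm; pressed straight down.
- run (a joint): Travel of the green button in m: 0 is up, 0.006 is fully down; it needs about 5 N and springs back.
- tray: Clear tray with a pale blue slab, 60 (x) by 90 (y) by 15 mm high, lying loose on the glass under the cover. Origin at the centre of its underside.
- rack: Red tube rack, 200 (x) by 90 (y) by 65 mm high, tubes reach 90 mm, loose on the bench to the left (+y) of the viewer. Origin at the centre of its underside. To be left alone.
- tipbox: Yellow pipette tip box, 125 (x) by 90 (y) by 72 mm high, loose on the bench behind the viewer (hinge side). Origin at the centre of its underside. To be left alone.
- flask: White bottle with a blue cap, 70 mm in diameter and 170 mm high, loose on the bench to the right (-y) of the viewer, beyond the button. Origin at the centre of its underside. To be left alone.
Not all that is in view belongs to the job. Of the things like the tray, leave any that is brown or turquoise; of the rest the larger one is meant.

How it is judged (in metres and radians):
On the way, in this order (a step that is already met when the one before it is completed fails the run):
1. the cover is lowered fully shut (value of joint cover below 0.035 rad), for 0.2 s.
2. with the cover shut, the green button is pressed fully down (value of joint run above 0.0045 m and value of joint cover below 0.035 rad), for 0.04 s.
At the end, for the whole second after the job is handed in: The cover is shut (within 0.035 rad, about 6 mm at the handle), the button has been pressed and is up again, the tray lies on the glass within 15 mm of where it was, and the rack, tip box and bottle stand within 30 mm of where they were, the bottle upright (value of joint cover below 0.035 rad and value of joint run below 0.002 m and distance of tray from where it was at the start of the episode below 0.015 m and linear speed of tray below 0.02 m/s and distance of each of rack, tipbox, flask from where it was at the start of the episode below 0.03 m and angle between flask's own z axis and vertical below 0.2 rad); the robot touches nothing.
It fails at once if the cover drops or is slammed (closes faster than 3 rad/s) (velocity of joint cover below -3 rad/s).
It fails at once if the button is pressed while the cover is not shut (value of joint run above 0.003 m and value of joint cover above 0.06 rad).
It fails at once if the tray is pushed about (distance of tray from where it was at the start of the episode above 0.02 m).
It fails at once if the rack, tip box or bottle is pushed away or knocked over (distance of any of rack, tipbox, flask from where it was at the start of the episode above 0.04 m).
It also fails if it takes over 46 s, if anything falls off the work surface, if the arm or the gripper's body presses on something with over 40 N, if the wrist force passes 120 N, or if a joint passes its speed limit or range.

## Working session

There is one attempt and no reset: what is moved stays moved. The work goes in short steps, Python scripts to look and compute and a shell command to move; the robot and the scene stay as the last step left them, time stands still between calls to the robot, and variables do not carry over. Pictures are saved under pics/ and viewed, at most 10 in all, crops included, and the job is handed in when it is done.

```bash
mkdir -p pics; cat > h.py <<'E'
import numpy as np, cv2
from cell import *
def grab(n,f):
    s=get_state(); im,d=get_image(n); cv2.imwrite('pics/'+f+'.png',im); np.savez('pics/'+f+'.npz',im=im,d=d,p=s['position'],r=s['tcp_rot']); return im,d,s
def pts(n,d):
    c=calibration(n); f=192/np.tan(np.radians(c['vfov'])/2)
    v,u=np.mgrid[:384,:512]; P=np.stack([(u-c['cx'])/f*d,(v-c['cy'])/f*d,d,np.ones_like(d)],-1)
    return (P@np.linalg.inv(np.array(c['camera_from_world'])).T)[...,:3]
E
python3 - <<'E'
from h import *
s=get_state(); print({k:np.round(v,3) for k,v in s.items()}, tips_ahead if not callable(tips_ahead) else tips_ahead())
a,_,_=grab('side','side0'); b,_,_=grab('top','top0')
for n in('side','top'): print(n,calibration(n))
E
```

```text
{'time_s': np.float64(0.0), 'qpos': array([-1.26 ,  0.537, -0.004,  1.539,  0.003,  1.067, -0.071]), 'qd': array([ 0.002, -0.001, -0.002, -0.   , -0.001,  0.001,  0.001]), 'joint_torque': array([-0.0000e+00, -5.8341e+01,  1.0490e+00, -2.5911e+01,  1.2000e-02,
        1.0000e-02, -0.0000e+00]), 'position': array([238.963, 603.822, 247.374]), 'tcp_rot': array([-5.880e-01, -3.086e+00,  3.000e-03]), 'contact_force': array([ 0.146, -0.33 , -0.299]), 'wrist_torque': array([ 0.014,  0.015, -0.009]), 'gripper_force': np.float64(0.0), 'width': np.float64(85.708)} 17.0
side {'vfov': 47.452681245185545, 'cx': 255.79827331433293, 'cy': 189.7247737751771, 'camera_from_world': array([[ 9.98847674e-01, -4.24788908e-02, -2.23353723e-02,
        -5.29781840e+02],
       [-4.47044724e-02, -6.54203395e-01, -7.54996310e-01,
         7.84722224e+01],
       [ 1.74595294e-02,  7.55124799e-01, -6.55348535e-01,
         1.37809111e+03],
       [ 0.00000000e+00,  0.00000000e+00,  0.00000000e+00,
         1.00000000e+00]])}
top {'vfov': 51.60855777036073, 'cx': 252.91811951054942, 'cy': 195.4471404532914, 'camera_from_world': array([[-1.76372066e-02, -9.99836394e-01, -4.01436389e-03,
         2.42980522e+01],
       [-9.76885839e-01,  1.80875363e-02, -2.12995067e-01,
         5.74983357e+02],
       [ 2.13032830e-01,  1.64937239e-04, -9.77045028e-01,
         1.02547766e+03],
       [ 0.00000000e+00,  0.00000000e+00,  0.00000000e+00,
         1.00000000e+00]])}
```

View pics/side0.png

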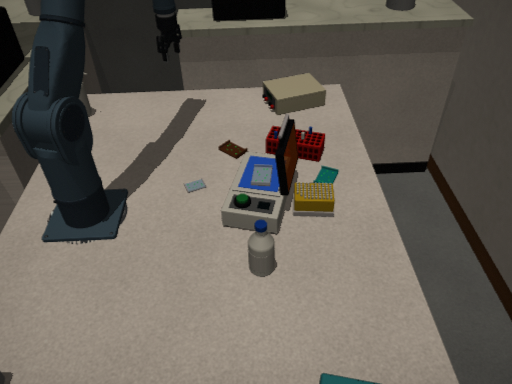

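View pics/top0.png

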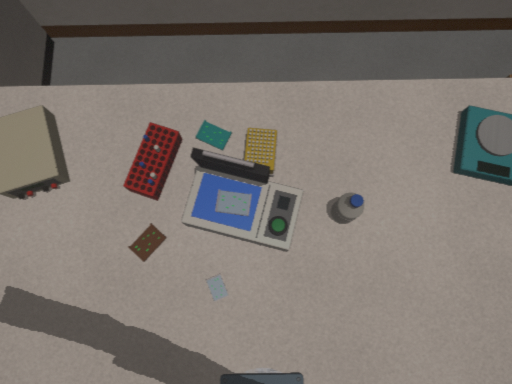

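The tray meant is the pale-blue slab at top (234,203) / side (262,175), lying on the glass. The other three are all loose on the bench: a smaller pale one at top (217,287), a brown one at (148,242) and a turquoise one at (214,135). The cover stands open, and its grey handle bar is at top (228,158).

```bash
cat > m.py <<'E'
from h import *
from scipy.spatial.transform import Rotation as R
D={n:np.load(f'pics/{n}0.npz') for n in('side','top')}
for n in D:
    im,d=D[n]['im'],D[n]['d']; P=pts(n,d); hsv=cv2.cvtColor(im,cv2.COLOR_BGR2HSV).astype(int); ok=d>0
    blue=ok&(hsv[...,0]>105)&(hsv[...,0]<130)&(hsv[...,1]>170)&(hsv[...,2]>120)
    roi=P[...,0]>350
    blue&=roi&(abs(P[...,2]-70)<25)
    q=P[blue]; r=cv2.minAreaRect(q[:,:2].astype(np.float32)); print(n,'glass',r,np.median(q[:,2]))
    g=ok&(hsv[...,0]>50)&(hsv[...,0]<80)&(hsv[...,1]>120)&(P[...,2]>50)&(P[...,2]<110)
    cc,lab,st,cen=cv2.connectedComponentsWithStats(g.astype(np.uint8))
    if cc>1:
        k=1+st[1:,4].argmax(); q=P[lab==k]; print(' green',st[k],np.median(q,0),q[:,:2].min(0),q[:,:2].max(0))
    h=ok&(P[...,2]>190)&(P[...,0]>420)&(P[...,0]<800)&(abs(P[...,1])<200); 
    cc,lab,st,cen=cv2.connectedComponentsWithStats(h.astype(np.uint8))
    for k in range(1,cc):
        if st[k,4]>20:
            q=P[lab==k]; print(' high',st[k],np.median(q,0),q[:,2].max())
            t=q[q[:,2]>q[:,2].max()-14]; print('   top',t.mean(0),t.min(0),t.max(0),cv2.minAreaRect(t[:,:2].astype(np.float32)))
M=R.from_rotvec(get_state()['tcp_rot']).as_matrix(); print(M.round(3))
a=D['top']['im'][130:260,160:320]; b=D['side']['im'][100:250,190:350]
cv2.imwrite('pics/c.png',np.vstack([cv2.resize(a,(640,520),interpolation=2)[:300],cv2.resize(b,(640,600),interpolation=2)[60:360]]))
E
python3 m.py
```

```text
side glass ((557.4887084960938, 82.70967864990234), (164.2353057861328, 122.22699737548828), 74.42132568359375) 71.59520792155735
 green [236 194  13  10 102] [489.1022591  -58.82797041  91.04035994] [471.19676357 -70.75610273] [507.17015832 -39.23616206]
 high [275 114  20  50 580] [619.5392602   38.15304763 222.0093882 ] 265.8280527457348
   top [617.219978    59.29896054 260.88405814] [598.95894303   6.83793462 253.58373552] [638.05983225 122.40684137 265.82805275] ((617.71435546875, 64.77220916748047), (120.30502319335938, 11.505290031433105), 74.38816833496094)
top glass ((0.0, 0.0), (0.0, 0.0), 0.0) nan
 green [273 219  10   9  54] [494.882497   -48.09649129  93.22371663] [482.56420131 -61.1524144 ] [504.51383773 -37.20973817]
 high [190 147  80  31 843] [617.48916402  66.85053905 223.18200074] 267.39773841341173
   top [618.84764466  70.17294245 261.20805945] [598.73329249  12.36018619 254.78274167] [641.38170017 128.38699698 267.39773841] ((620.13916015625, 70.02403259277344), (119.95438385009766, 12.897005081176758), 74.56031036376953)
[[-0.93   0.368 -0.   ]
 [ 0.368  0.93  -0.002]
 [-0.    -0.002 -1.   ]]
  return _methods._mean(a, axis=axis, dtype=dtype,
  ret = ret.dtype.type(ret / rcount)
```

View pics/c.png

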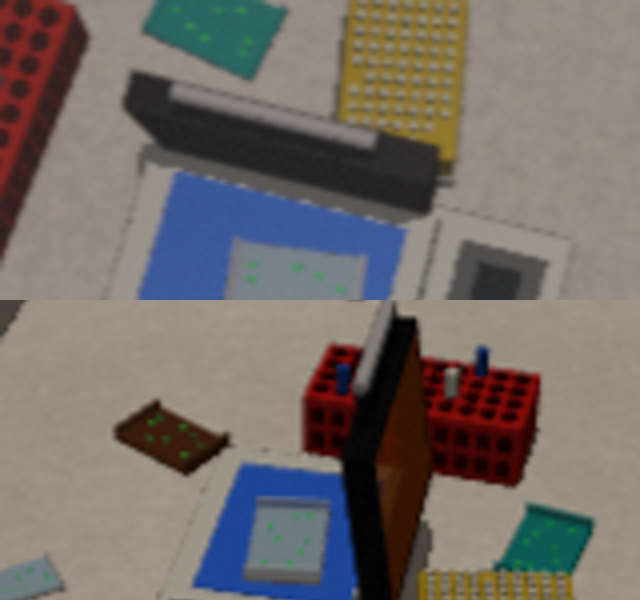

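The crop agrees: the tray on the glass is the larger pale one, and the bar is 120 mm long at 74.5°, so the viewer is yawed about -15.5°. The bar's centre is near (619, 67, 257). I'll approach high.

```bash
python3 -m creep '[[-1,0,0,0.04,0],[-1,0.02,-0.03,0.08,-7],[-1,0.04,-0.06,0.1,-14],[-1,0.06,-0.09,0.1,-21],[-1,0.08,-0.12,0.1,-28],[-1,0.1,-0.15,0.1,-35],[-1,0.12,-0.18,0.1,-42],[-1,0.14,-0.21,0.1,-49]]'
python3 -m creep '[[-1,0.02,-0.03,0,-7],[-1,0.04,-0.06,0,-14],[-1,0.06,-0.09,0,-21],[-1,0.08,-0.12,0,-28],[-1,0.1,-0.15,0,-35],[-1,0.12,-0.18,0,-35],[-1,0.14,-0.21,0,-35],[-1,0.16,-0.23,0,-35]]'
python3 -m creep '[[-1,0.02,-0.03,0,0],[-1,0.04,-0.06,0,0],[-1,0.06,-0.08,0,0],[-1,0.08,-0.096,0,0],[-1,0.08,-0.096,0,0],[-1,0.08,-0.096,0,0]]'
python3 - <<'E'
from h import *
from scipy.spatial.transform import Rotation as R
s=get_state(); print(s['time_s'],s['position'],R.from_rotvec(s['tcp_rot']).as_matrix().round(3)[:,1],s['qpos'].round(2),tips_ahead if not callable(tips_ahead) else tips_ahead())
im,d,s=grab('wrist','w1'); c=calibration('wrist'); f=192/np.tan(np.radians(c['vfov'])/2)
v,u=np.mgrid[:384,:512]; P=np.stack([(u-c['cx'])/f*d,(v-c['cy'])/f*d,d,np.ones_like(d)],-1)@np.array(c['tool_from_camera']).T
W=P[...,:3]@R.from_rotvec(s['tcp_rot']).as_matrix().T+s['position']
m=(d>0)&(W[...,2]>244)&(W[...,2]<285)
cc,lab,st,cen=cv2.connectedComponentsWithStats(m.astype(np.uint8))
for k in range(1,cc):
    if st[k,4]>60:
        q=W[lab==k]; print(st[k],q.mean(0),np.percentile(q[:,2],[5,50,95]),cv2.minAreaRect(q[:,:2].astype(np.float32)))
E
```

```text
time_s: 0.77
position: [379.7, 392.5, 348.1]
tcp_rot: [-1.823, -2.558, 0.001]
contact_force: [0.9, 0.2, -0.2]
width: 85.5
gripper_force: 0.0
time_s: 1.43
position: [539.8, 160.7, 348.3]
tcp_rot: [2.504, 1.896, -0.001]
contact_force: [1.7, -0.0, -0.3]
width: 85.5
gripper_force: 0.0
time_s: 1.93
position: [619.4, 67.1, 347.5]
tcp_rot: [2.505, 1.896, -0.002]
contact_force: [-0.4, 0.5, -0.3]
width: 85.1
gripper_force: 0.0
1.9333 [619.35679083  67.06183186 347.53222586] [ 0.963 -0.271 -0.001] [-0.54  0.44  0.51  1.52 -0.22  1.24 -0.27] 17.0
[ 241  120   18  164 2678] [619.53031996  73.41525644 259.73199292] [256.72538588 260.06500585 261.58499785] ((618.1741333007812, 68.9775161743164), (119.61540222167969, 11.884466171264648), 74.1920166015625)
```

View pics/w1.png

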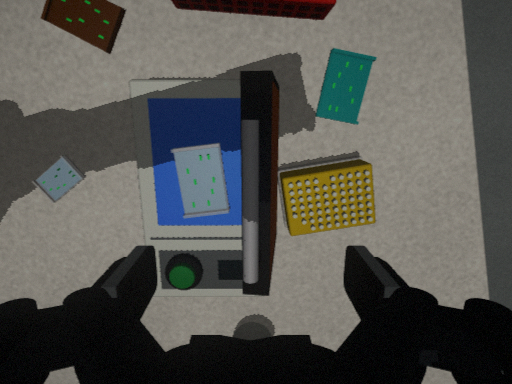

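The wrist view confirms the bar at (618, 69) with its top at 260, between the fingers. The bar is at px (250,200) and the button at (182,272). Going down and gripping.

```bash
python3 -m creep '[[-1,-0.001,0.001,-0.03,0],[-1,-0.001,0.001,-0.06,0],[-1,-0.001,0.001,-0.08,0],[-1,-0.001,0.001,-0.093,0],[-1,-0.001,0.001,-0.093,0],[-1,-0.001,0.001,-0.093,0]]'
python3 -m creep '[[-0.5,0,0,0,0],[0,0,0,0,0],[0.3,0,0,0,0],[0.6,0,0,0,0],[1,0,0,0,0],[1,0,0,0,0],[1,0,0,0,0],[1,0,0,0,0]]'
```

```text
time_s: 2.48
position: [617.3, 70.8, 255.1]
tcp_rot: [-2.499, -1.901, 0.001]
contact_force: [0.2, 0.4, 0.5]
width: 85.1
gripper_force: 0.0
time_s: 3.15
position: [618.4, 69.3, 255.7]
tcp_rot: [2.502, 1.899, 0.001]
contact_force: [-0.5, -0.7, 3.7]
width: 10.1
gripper_force: 58.5
```

```bash
cat > hin.py <<'E'
from h import *
from scipy.spatial.transform import Rotation as R
z=np.load('pics/w1.npz'); d=z['d']; c=calibration('wrist'); f=192/np.tan(np.radians(c['vfov'])/2)
v,u=np.mgrid[:384,:512]; P=np.stack([(u-c['cx'])/f*d,(v-c['cy'])/f*d,d,np.ones_like(d)],-1)@np.array(c['tool_from_camera']).T
W=P[...,:3]@R.from_rotvec(z['r']).as_matrix().T+z['p']
a=np.radians(-15.6); U=np.array([np.cos(a),np.sin(a)]); V=np.array([-np.sin(a),np.cos(a)])
hsv=cv2.cvtColor(z['im'],cv2.COLOR_BGR2HSV).astype(int)
def rep(n,q,ex):
    print(n,'u',np.percentile(q[:,:2]@U,[.5,50,99.5]).round(1),'v',np.percentile(q[:,:2]@V,[.5,50,99.5]).round(1),'z',np.median(q[:,2]).round(1),ex)
g=(hsv[...,0]>50)&(hsv[...,0]<80)&(hsv[...,1]>120)&(d>0)&(u<215)&(u>160)&(v>250); rep('green',W[g],'c u=-30 v=-150')
b=(d>0)&(abs(W[...,2]-72)<6)&(u<240)&(v<300)&(u>120)&(v>70); rep('box',W[b],'u -85.. v -195..105')
bl=b&(hsv[...,1]>150)&(hsv[...,0]>105)&(hsv[...,0]<130); rep('glass',W[bl],'v sym')
h=(d>0)&(abs(W[...,2]-258)<6); rep('handle',W[h],'')
E
python3 hin.py
```

```text
green u [466.8 486.  569. ] v [ 64.8  86.2 250.8] z 91.4 c u=-30 v=-150
box u [429.9 499.5 562.6] v [ 40.9 220.2 335.6] z 69.7 u -85.. v -195..105
glass u [452.  500.6 563.2] v [151.  263.9 313.6] z 69.7 v sym
handle u [571.1 576.8 582.9] v [173.8 239.4 292.4] z 260.1
```

```bash
python3 - <<'E'
import numpy as np
r=185.4;A=np.linspace(1.498,0.065,33)
Q=np.c_[-r*np.cos(A)*.963, r*np.cos(A)*.269, r*np.sin(A)]/1000
for i in range(4):
    print([[1,*map(float,(Q[8*i+k]-Q[8*i]).round(4)),0] for k in range(1,9)])
E
```

```text
[[1, -0.008, 0.0022, -0.0008, 0], [1, -0.0159, 0.0044, -0.0019, 0], [1, -0.0237, 0.0066, -0.0035, 0], [1, -0.0315, 0.0088, -0.0054, 0], [1, -0.0392, 0.011, -0.0076, 0], [1, -0.0468, 0.0131, -0.0102, 0], [1, -0.0543, 0.0152, -0.0132, 0], [1, -0.0616, 0.0172, -0.0165, 0]]
[[1, -0.0072, 0.002, -0.0036, 0], [1, -0.0142, 0.004, -0.0076, 0], [1, -0.0211, 0.0059, -0.0119, 0], [1, -0.0277, 0.0077, -0.0165, 0], [1, -0.0342, 0.0095, -0.0214, 0], [1, -0.0404, 0.0113, -0.0266, 0], [1, -0.0464, 0.013, -0.0321, 0], [1, -0.0521, 0.0146, -0.0379, 0]]
[[1, -0.0055, 0.0015, -0.006, 0], [1, -0.0107, 0.003, -0.0123, 0], [1, -0.0157, 0.0044, -0.0188, 0], [1, -0.0204, 0.0057, -0.0255, 0], [1, -0.0248, 0.0069, -0.0325, 0], [1, -0.0288, 0.0081, -0.0396, 0], [1, -0.0326, 0.0091, -0.0469, 0], [1, -0.036, 0.0101, -0.0544, 0]]
[[1, -0.0031, 0.0009, -0.0076, 0], [1, -0.0059, 0.0016, -0.0154, 0], [1, -0.0084, 0.0023, -0.0233, 0], [1, -0.0105, 0.0029, -0.0313, 0], [1, -0.0122, 0.0034, -0.0394, 0], [1, -0.0136, 0.0038, -0.0476, 0], [1, -0.0147, 0.0041, -0.0558, 0], [1, -0.0154, 0.0043, -0.0641, 0]]
```

```bash
python3 -m creep '[[1,-0.008,0.002,-0.001,0],[1,-0.016,0.004,-0.002,0],[1,-0.024,0.007,-0.0035,0],[1,-0.0315,0.009,-0.0055,0],[1,-0.039,0.011,-0.0075,0],[1,-0.047,0.013,-0.010,0],[1,-0.054,0.015,-0.013,0],[1,-0.0615,0.017,-0.0165,0]]'
```

```text
time_s: 3.82
position: [556.0, 86.7, 239.2]
tcp_rot: [2.502, 1.9, 0.001]
contact_force: [4.2, 0.4, -5.1]
width: 9.9
gripper_force: 59.9
```

```bash
python3 -m creep '[[1,-0.007,0.002,-0.0035,0],[1,-0.014,0.004,-0.0075,0],[1,-0.021,0.006,-0.012,0],[1,-0.0275,0.008,-0.0165,0],[1,-0.034,0.0095,-0.0215,0],[1,-0.0405,0.011,-0.0265,0],[1,-0.0465,0.013,-0.032,0],[1,-0.052,0.0145,-0.038,0]]'
```

```text
time_s: 4.48
position: [503.7, 101.2, 200.2]
tcp_rot: [-2.502, -1.9, 0.001]
contact_force: [-0.1, 0.6, 3.1]
width: 9.6
gripper_force: 61.6
```

Forces are small, so the arc fits. Carrying on.

```bash
python3 -m creep '[[1,-0.0055,0.0015,-0.006,0],[1,-0.0105,0.003,-0.0125,0],[1,-0.0155,0.0045,-0.019,0],[1,-0.0205,0.0055,-0.0255,0],[1,-0.025,0.007,-0.0325,0],[1,-0.029,0.008,-0.0395,0],[1,-0.0325,0.009,-0.047,0],[1,-0.036,0.010,-0.0545,0]]'
```

```text
time_s: 5.15
position: [468.1, 111.1, 145.5]
tcp_rot: [-2.502, -1.9, 0.0]
contact_force: [2.7, 1.4, -0.2]
width: 10.3
gripper_force: 62.9
```

```bash
python3 -m creep '[[1,-0.003,0.001,-0.0075,0],[1,-0.006,0.0015,-0.0155,0],[1,-0.0085,0.0025,-0.0235,0],[1,-0.0105,0.003,-0.0315,0],[1,-0.012,0.0035,-0.0395,0],[1,-0.0135,0.004,-0.0475,0],[1,-0.0145,0.004,-0.056,0]]'
```

```text
time_s: 5.73
position: [453.6, 115.2, 89.4]
tcp_rot: [-2.501, -1.9, 0.001]
contact_force: [-1.2, 4.1, 2.4]
width: 9.9
gripper_force: 65.3
```

```bash
python3 -m creep '[[1,-0.0005,0,-0.003,0],[1,-0.0005,0,-0.006,0],[1,-0.0005,0,-0.007,0],[1,-0.0005,0,-0.008,0],[1,-0.0005,0,-0.008,0]]'
```

```text
time_s: 6.15
position: [452.8, 115.3, 82.1]
tcp_rot: [-2.501, -1.899, 0.002]
contact_force: [-1.9, 4.8, -0.8]
width: 10.1
gripper_force: 65.8
```

```bash
python3 -m creep '[[1,0,0,-0.001,0],[1,0,0,-0.002,0],[1,0,0,-0.002,0]]'; python3 -m creep '[[1,0,0,-0.001,0],[1,0,0,-0.002,0],[1,0,0,-0.002,0]]'
```

```text
time_s: 6.4
position: [452.7, 115.4, 80.2]
tcp_rot: [-2.5, -1.9, 0.002]
contact_force: [-1.9, 4.9, -0.0]
width: 9.5
gripper_force: 65.9
time_s: 6.65
position: [452.7, 115.4, 78.9]
tcp_rot: [-2.5, -1.899, 0.002]
contact_force: [-4.9, 3.5, 11.0]
width: 9.7
gripper_force: 67.1
```

It's on its stop, with 11 N of contact. I'll hold there, then open only to about 25 mm so the inner finger doesn't hit the frame edge, and rise.

```bash
python3 -m creep '[[1,0,0,0,0],[1,0,0,0,0],[1,0,0,0,0],[0.45,0,0,0,0],[0.45,0,0,0,0],[0.45,0,0,0,0],[0.45,0,0,0,0]]'
```

```text
time_s: 7.23
position: [453.4, 114.4, 78.3]
tcp_rot: [2.503, 1.899, -0.001]
contact_force: [-2.4, 0.2, 4.6]
width: 23.2
gripper_force: 1.4
```

```bash
python3 -m creep '[[0.45,0,0,0.003,0],[0.45,0,0,0.008,0],[0.45,0,0,0.015,0],[0.45,0,0,0.03,0],[0.45,0,0,0.06,0],[0.45,0,0,0.1,0],[0.45,0,0,0.12,0],[0.45,0,0,0.12,0]]'
python3 - <<'E'
from h import *
im,d,s=grab('side','side1'); P=pts('side',d)
a=np.radians(-15.6); U=np.array([np.cos(a),np.sin(a)]); V=np.array([-np.sin(a),np.cos(a)])
u=P[...,:2]@U-515.5; v=P[...,:2]@V-231
for lo,hi in((-116,-104),(-70,-60),(0,70)):
    m=(d>0)&(u>lo)&(u<hi)&(abs(v)<45 if lo<-100 else abs(abs(v)-90)<4)&(P[...,2]>60); print(lo,m.sum(),np.percentile(P[...,2][m],[5,50,95]) if m.any() else '')
cv2.imwrite('pics/c2.png',cv2.resize(im[80:260,170:350],None,fx=3,fy=3,interpolation=2))
E
```

```text
time_s: 7.9
position: [456.7, 115.4, 203.0]
tcp_rot: [2.501, 1.898, 0.013]
contact_force: [0.8, 0.0, -0.9]
width: 23.2
gripper_force: 0.0
-116 408 [ 87.72388334 392.35045311 585.41327605]
-70 20 [70.05078159 92.82934902 97.52748142]
0 143 [69.50657484 90.05915278 97.94854047]
```

View pics/c2.png

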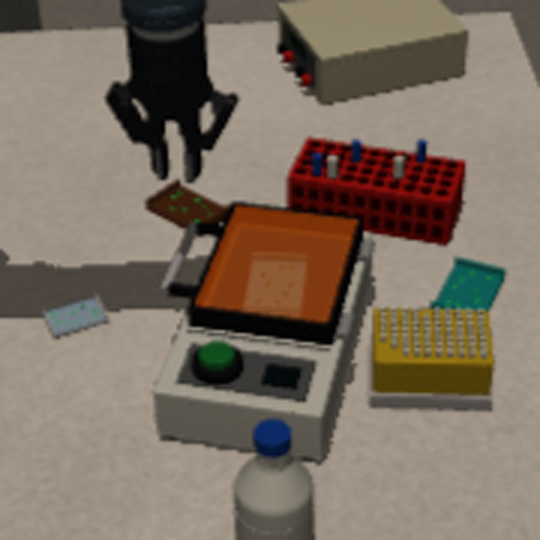

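The cover is shut: its frame top is at about 93–95 mm, and the tray shows through the amber in place. The button is at (490, -53) with its top at about 92 mm. I'll close the fingers and move above it.

```bash
python3 -m creep '[[1,0.01,-0.04,0,0],[1,0.02,-0.08,0,0],[1,0.03,-0.12,0,0],[1,0.035,-0.16,0,0],[1,0.035,-0.168,0,0],[1,0.035,-0.168,0,0],[1,0.035,-0.168,0,0],[1,0.035,-0.168,0,0]]'
python3 - <<'E'
from h import *
im,d,s=grab('top','top2'); P=pts('top',d); print(s['position'],s['width'])
x,y=P[...,0],P[...,1]
m=(d>0)&(P[...,2]>120)&(P[...,2]<180)&(y<-90)&(y>-320)&(x>350)&(x<700); print('flask',m.sum(),np.median(P[m],0),P[m][:,1].max())
E
```

```text
time_s: 8.62
position: [488.2, -51.6, 197.7]
tcp_rot: [-2.499, -1.901, 0.001]
contact_force: [-0.5, -0.0, -0.1]
width: -0.1
gripper_force: 0.0
[488.19253465 -51.58770808 197.71559236] -0.09065139017678954
flask 332 [ 530.37623162 -233.21105412  138.09304161] -214.1901736882027
```

```bash
python3 -m creep '[[1,0.0015,-0.001,-0.03,0],[1,0.0015,-0.001,-0.06,0],[1,0.0015,-0.001,-0.078,0],[1,0.0015,-0.001,-0.082,0],[1,0.0015,-0.001,-0.084,0],[1,0.0015,-0.001,-0.084,0]]'
python3 -m creep '[[1,0,0,-0.002,0],[1,0,0,-0.004,0],[1,0,0,-0.006,0],[1,0,0,-0.006,0]]'
```

```text
time_s: 9.17
position: [490.5, -53.4, 114.7]
tcp_rot: [2.501, 1.901, 0.0]
contact_force: [0.0, 0.0, 1.3]
width: 0.2
gripper_force: 0.0
time_s: 9.5
position: [490.8, -54.0, 108.7]
tcp_rot: [2.501, 1.899, 0.002]
contact_force: [0.5, 0.7, 1.3]
width: -0.1
gripper_force: 0.8
```

```bash
python3 -m creep '[[1,0,0,-0.001,0],[1,0,0,-0.002,0],[1,0,0,-0.003,0],[1,0,0,-0.003,0]]'
python3 -m creep '[[1,0,0,-0.001,0],[1,0,0,-0.002,0],[1,0,0,-0.003,0],[1,0,0,-0.003,0]]'
```

```text
time_s: 9.83
position: [490.8, -54.0, 105.5]
tcp_rot: [2.502, 1.899, 0.002]
contact_force: [1.2, 0.3, 3.1]
width: -0.3
gripper_force: 1.7
time_s: 10.17
position: [490.7, -54.0, 103.0]
tcp_rot: [2.502, 1.899, 0.002]
contact_force: [0.1, 0.9, 12.3]
width: 0.0
gripper_force: 5.8
```

```bash
python3 -m creep '[[1,0,0,-0.001,0],[1,0,0,-0.001,0],[1,0,0,-0.001,0]]'
```

```text
time_s: 10.42
position: [490.9, -54.1, 102.8]
tcp_rot: [-2.502, -1.899, -0.003]
contact_force: [-4.1, 2.6, 23.5]
width: 0.2
gripper_force: 11.7
```

The force rises steeply with no further travel, so the button is on its stop. Retreating upward.

```bash
python3 -m creep '[[1,0,0,0.005,0],[1,0,0,0.02,0],[1,0,0,0.06,0],[1,0,0,0.1,0],[1,0,0,0.14,0],[1,0,0.04,0.17,0],[1,0,0.08,0.17,0],[1,0,0.12,0.17,0]]'
python3 -m creep '[[1,-0.04,0.04,0,0],[1,-0.06,0.08,0,0],[1,-0.06,0.12,0,0],[1,-0.06,0.12,0,0],[1,-0.06,0.12,0,0],[1,-0.06,0.12,0,0]]'
python3 - <<'E'
from h import *
im,d,s=grab('side','side3'); P=pts('side',d); print(s['contact_force'],s['position'])
cv2.imwrite('pics/c3.png',cv2.resize(im[80:280,170:370],None,fx=3,fy=3,interpolation=2))
g=np.load('pics/side1.npz')
def gr(i,dd):
    h=cv2.cvtColor(i,cv2.COLOR_BGR2HSV).astype(int);q=pts('side',dd);m=(h[...,0]>50)&(h[...,0]<80)&(h[...,1]>120)&(q[...,2]>50)&(q[...,2]<110)&(abs(q[...,0]-490)<30);return m.sum(),np.median(q[m],0)
print(gr(g['im'],g['d']),gr(im,d))
E
```

```text
time_s: 11.08
position: [490.6, 62.6, 273.1]
tcp_rot: [2.504, 1.895, 0.005]
contact_force: [1.2, 0.3, 0.2]
width: 0.2
gripper_force: 0.0
time_s: 11.58
position: [429.4, 182.2, 270.6]
tcp_rot: [2.5, 1.902, -0.003]
contact_force: [-0.2, 0.4, 0.2]
width: 0.1
gripper_force: 0.0
[-0.24273067  0.3570874   0.15429038] [429.35457267 182.17311915 270.57481456]
(np.int64(106), array([488.93842503, -58.38627208,  91.11952168])) (np.int64(104), array([489.20751659, -58.97250356,  91.08667337]))
```

View pics/c3.png

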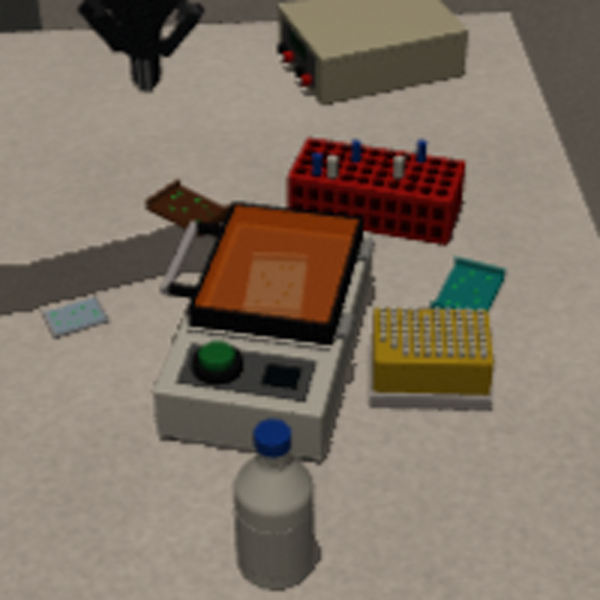

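The cover is shut, the button is back up at px (217,360), the tray, rack, tip box and bottle haven't moved, and the arm is clear.

```bash
python3 -c "from cell import sign_off; print(sign_off())"
```

```text
the job is handed in; nothing more can be done
None
```

I lowered the cover gently until it was shut, then pressed the green button to its stop and let it spring back, and handed the job in at about 12 s with the arm clear and the tray, rack, tip box and bottle left in place; no verdict came back.

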